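Add a slotted weight to the loading column

ROBOT

A 6-joint arm with a two-finger parallel gripper is mounted at the origin on a cart in front of the work surface, level with it; the furniture and walls round the work are solid. World frame = base frame: x ahead of the robot, y to its left, z up, the work surface at z = 0. Lengths are in mm, angles in rad, forces in N, time in s.
With the tool pointing down it reaches from about 200 to 875 mm from the base axis. Payload 3.4 kg.
Tool frame: the origin (TCP) lies at the very end of the fingers, on their centre line; the grasp point (between the pads) lies 19 mm behind it; y points along the fingers, z is the direction in which the jaws open and shut, and the axes are right-handed (so a half turn about y gives the same grasp; the last joint's range is limited). The gripper opens to 94 mm and grips with 3 to 60 N. Pads are 16 mm wide; open, the fingers measure 119 mm over their backs; the gripper's body (75 mm by 177 mm) begins 78 mm behind the grasp point.
Start: joints at [1.095, 0.276, 1.505, -0, 1.361, -0.121], TCP at [199.776, 539.217, 205.493] pointing down, gripper open.
Joint ranges: [-2.89, 2.89], [-0.75, 2.08], [0.22, 2.7], [-1.18, 4.32], [0.11, 2.71], [-2.7, 2.7]. Speed limits (rad/s): [2.57, 2.57, 3.14, 3.14, 3.14, 3.14].

INTERFACE

Orientations are given as a rotation vector (axis times angle).
In Python, from plant import * gives the robot as it stands.
- The arm moves only by the tool play_rows, never from a script. Its argument "rows" is a list of rows, each a list of 2 entries, a list of its own where there are three numbers: the shift along the tool's x, y, z as a fraction of full scale, then the turn, a rotation vector about the tool's x, y, z as a fraction of full scale. In form: [[[tx, ty, tz], [wx, wy, wz]], ...]. A call has exactly 8 rows; each row is the pose to reach, as a shift and turn from the pose commanded when the call began, along the tool's axes at that moment; what a row does not reach only later rows make up. Full scale, the value 1, is 50 cm for a shift and 120 degrees for a turn. A row lasts 1/10 s, in which the tool goes at most 50 mm and 8.59 degrees, less where a joint would pass 70% of its speed; a pose out of reach is approached as far as the arm can. A call with a number of a shift or a turn outside -1 to 1 is refused whole. A call with a gripper value outside its range is refused whole. "claw" is the gripper command: -1 is shut, 1 is fully open, values between are in proportion, set as the call begins (left out, the last holds). The fingers move at their own pace and stop on an object; "force" is the grip in N (left out, the last holds). Time passes only in rows, so rows that repeat a pose let the fingers close, or fill a call up. It gives the time, the measured TCP pose, the force and the opening at its end, in the units of the state.
- get_obs(): the state, without advancing time (a new reading comes with each control period).
- snapshot(name): name is "side" or "top"; returns a dict with "color" (480x640x3 uint8, blue, green, red), "intrinsics" (3x3 intrinsics, pixels), "rvec" (rotation vector, rad) and "tvec" (3), from world to camera coordinates, as OpenCV has them. Camera axes: x right, y down, z forward; pixel columns grow to the right and rows downward; lengths in mm; the calibration is good to about 2 mm. A picture is of the moment at which its call begins. There is no depth.
- finish_job(): hands the job in, once; it reports no verdict.
The state is a dict: "t": time; "joint_pos": joint angles; "joint_velocities": joint speeds; "tau": joint torques, N m; "tool_pos": TCP position; "tcp_rot": TCP orientation; "ft_force": force on the tool from outside, world axes, zero at the start; "ft_torque": the same for the moment, N m; "width": finger opening in mm.
Only numpy, scipy, OpenCV 4.12 (cv2) and the standard library are available. Lean on these libraries where they do the work, as an engineer would, in place of code of your own. Each camera call takes 0.05 s, during which the arm holds its last target.

TASK

Take the wider of the two loose slotted steel discs and slide it sideways onto the stem of the loading column, under the stem's head, with its slot facing the opposite way to the slot of the disc already there. Let it drop over the raised boss so that it lies flat on the lower disc, and let go. The column sits on a delicate load cell and its XY stage may be off-centre, so feel for the stem and keep every contact with the stand gentle, a few newtons and never 10 N; leave the narrower disc where it is.

Things in the scene. Friction and masses are not known exactly. Their poses are not given: they have to be found in the camera images.
- stand: fixed stand; origin at the centre of the underside of its 130 x 130 x 13 mm base plate, z up. The XY stage on the plate is clamped up to 14 mm off-centre along the stand's x and also along its y (not measured: see or feel it); all above rides on it: a springy load cell (yields about 1 mm per 8 N in any direction), a lower slotted disc whose slot opens to the stand's -x (robot side), and the stem
- column_zero (a point): point on the stand's axis, level with the lower disc's top face, 97 mm over the bench (axes as the stand's). The column's axis is here only if the stage is centred. Lower disc 52 mm across; raised boss on it 24 mm across, top 101 mm over the bench; vertical stem 8 mm thick through it; head on the stem 18 mm across, from 140 to 150 mm over the bench
- disc_center (a point): centre of the wider loose disc: steel, 0.23 kg, 52 mm across, 16 mm thick, flat on the bench. Its slot, 11 mm wide with 2 mm mouth chamfers, opens to its +x; the slot's flat floor is 5 mm behind the centre. z up; the underside has a recess 27 mm across, 4 mm deep, that fits over the boss. Seated, its centre is 105 mm over the bench; unseated on top of the boss, 109 mm
- disc_mouth (a point): middle of the slot's mouth at the rim of the wider disc, 26 mm from its centre along its +x, half-way up
- small_disc_center (a point): centre, half-way up, of the narrower loose slotted disc: steel, 40 mm across, 16 mm thick; to be left alone
Things that resemble listed ones, but are neither listed nor needed, are in the scene too. What is shaped like the part that bears disc_center but blue or orange is not meant.

How it is judged:
By the outcome, as a careful person would: the job done as asked, in the order asked, and still so for the second after the job is handed in, with the robot touching nothing.
It also fails if it takes over 64 s, if anything falls off the work surface, if the arm or the gripper's body presses on something with over 40 N, if the wrist force passes 120 N, or if a joint passes its speed limit or range.

## Working session

There is one attempt and no reset: what is moved stays moved. The work goes in short steps, Python scripts to look and compute and a tool call to move; the robot and the scene stay as the last step left them, time stands still between calls to the robot, and variables do not carry over. Pictures are saved under pics/ and viewed, and the job is handed in when it is done.

Besides the shell and the picture viewer there is one more tool, called after "Emit:" as a command line: name --argument value ..., lists and objects as JSON in quotes. play_rows: Moves the arm, as the interface text tells. Shift numbers are shares of 50 cm and turn numbers shares of 120 degrees, none past 1 either way. Its arguments: {"type":"object","properties":{"rows":{"type":"array","items":{"type":"array"}},"claw":{"type":"number"},"force":{"type":"number"}},"required":["rows"]}

```bash
ls; mkdir -p pics; python3 - <<'E'
from plant import *
import cv2
o=get_obs();print(o)
for n in("side","top"):
    s=snapshot(n);cv2.imwrite(f"pics/{n}0.png",s["color"]);print(n,s["intrinsics"],s["rvec"],s["tvec"])
    import pickle;pickle.dump(s,open(f"{n}0.pkl","wb"))
E
```

```text
pics
{'t': 0.0, 'joint_pos': array([ 1.09499535e+00,  2.76552662e-01,  1.50610996e+00, -1.13046702e-05,
        1.36069885e+00, -1.20987333e-01]), 'joint_velocities': array([-9.82766994e-04,  9.22001266e-05,  3.52218431e-04,  6.29989576e-04,
        7.75573094e-07, -8.91866595e-04]), 'tau': array([ 8.23773662e-04, -4.04593813e+01, -2.37227654e+01,  7.05152401e-02,
        3.44636582e-02, -9.56053259e-05]), 'tool_pos': array([199.5049595 , 538.67597657, 204.63812558]), 'tcp_rot': array([-1.55450529,  0.27887038, -0.27806651]), 'ft_force': array([ 0.06402887, -0.26364124, -0.04744294]), 'ft_torque': array([0.00696593, 0.05026999, 0.00930474]), 'width': 94.24143342659009}
side [[477.89248791   0.         312.53458968]
 [  0.         477.89248791 234.56129486]
 [  0.           0.           1.        ]] [ 2.25351712  0.0856511  -0.03024918] [-518.54773197   53.64681567 1017.17360014]
top [[522.07992224   0.         315.95114112]
 [  0.         522.07992224 239.53253782]
 [  0.           0.           1.        ]] [ 2.2110839  -2.14945323  0.14929555] [  -5.81453308  521.05669674 1212.9492709 ]
```

View pics/side0.png

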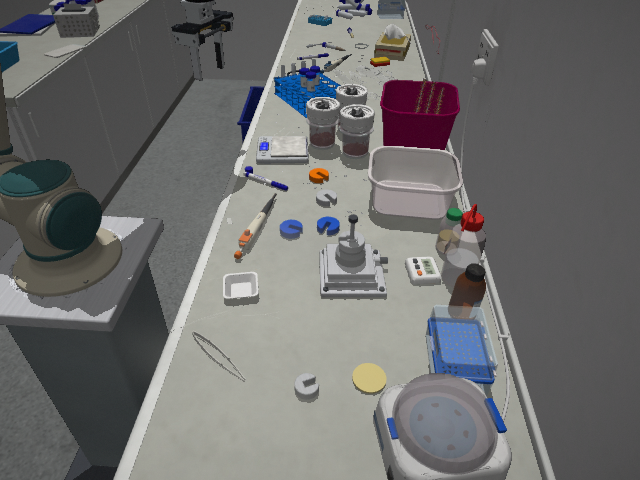

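View pics/top0.png

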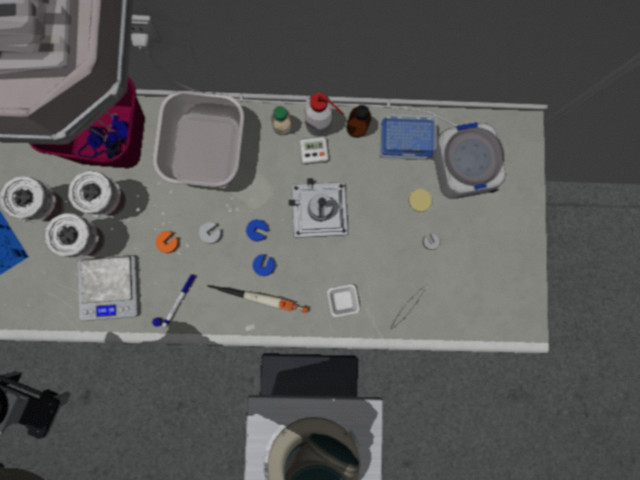

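```bash
cat > h.py <<'E'
import numpy as np,cv2,pickle
def R(s): return cv2.Rodrigues(np.array(s["rvec"]))[0]
def ray(s,px,z):
    r=R(s);t=np.array(s["tvec"]).ravel();c=-r.T@t
    d=r.T@np.linalg.inv(s["intrinsics"])@np.array([px[0],px[1],1.]);return c+d*(z-c[2])/d[2]
def proj(s,p):
    return cv2.projectPoints(np.array(p,float).reshape(-1,3),np.array(s["rvec"]),np.array(s["tvec"]),s["intrinsics"],None)[0].reshape(-1,2)
def crop(s,x,y,w,h,f,name):
    c=s["color"][y:y+h,x:x+w];cv2.imwrite(name,cv2.resize(c,None,fx=f,fy=f,interpolation=cv2.INTER_CUBIC))
def tri(s1,p1,s2,p2):
    P=[s["intrinsics"]@np.c_[R(s),np.array(s["tvec"]).ravel()] for s in(s1,s2)]
    X=cv2.triangulatePoints(P[0],P[1],np.array(p1,float).reshape(2,1),np.array(p2,float).reshape(2,1));return (X[:3]/X[3]).ravel()
E
python3 - <<'E'
from h import *
t=pickle.load(open("top0.pkl","rb"));s=pickle.load(open("side0.pkl","rb"))
for p in[(210,233),(431,241),(320,208)]: print(ray(t,p,16))
for p in[(327,197),(306,384),(353,270)]: print(ray(s,p,16))
print(-R(t).T@t["tvec"],-R(s).T@s["tvec"])
crop(t,190,210,50,45,8,"pics/a1.png");crop(t,410,220,50,45,8,"pics/a2.png");crop(t,280,170,80,75,8,"pics/a3.png");crop(s,300,180,60,40,10,"pics/a4.png");crop(s,310,205,85,100,6,"pics/a5.png");
crop(s,286,365,50,40,8,"pics/a6.png")
E
cd pics; python3 -c "
import cv2,numpy as np
a=[cv2.resize(cv2.imread(f'a{i}.png'),(260,260)) for i in(1,2,3,4,5,6)]
cv2.imwrite('m.png',np.vstack([np.hstack(a[:3]),np.hstack(a[3:])]))"
```

```text
[530.38780194 261.94250906  16.        ]
[ 527.04925431 -269.43784746   16.        ]
[599.1565844    0.83128712  16.        ]
[536.95568241 256.3551244   16.        ]
[ 529.05305016 -272.89917278   16.        ]
[ 6.02678399e+02 -1.03291082e-01  1.60000000e+01]
[ 388.23902015   44.16656977 1260.9915151 ] [ 566.58629728 -715.21961025  688.36962516]
```

View pics/m.png

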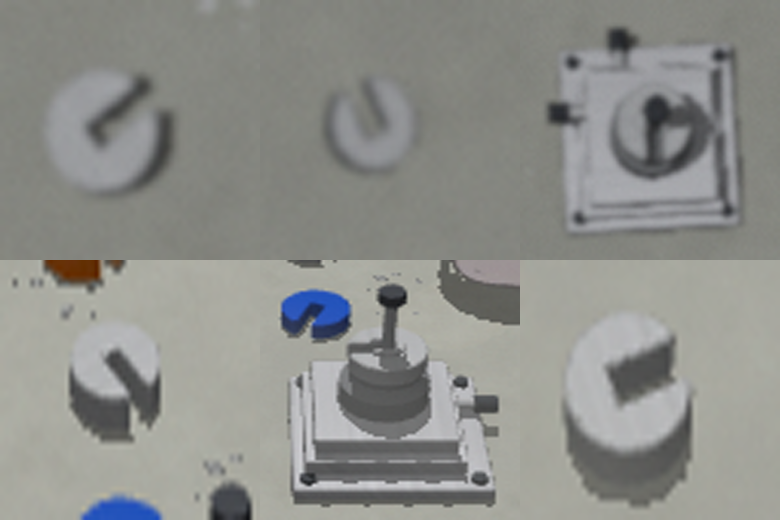

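View pics/a3.png

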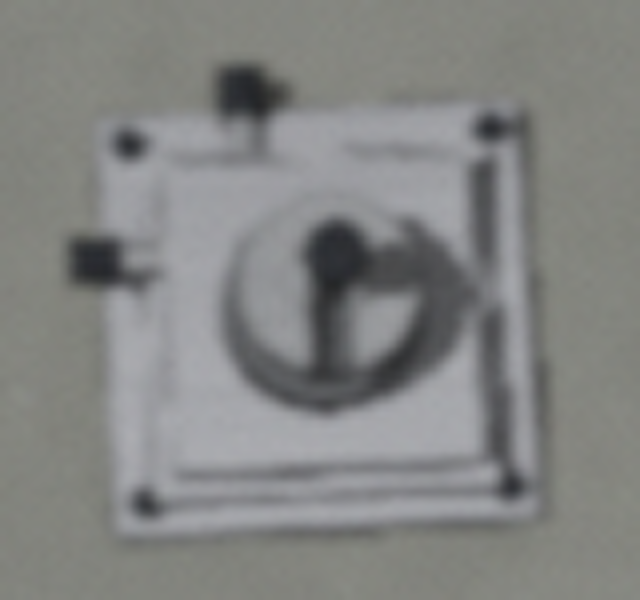

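View pics/a5.png

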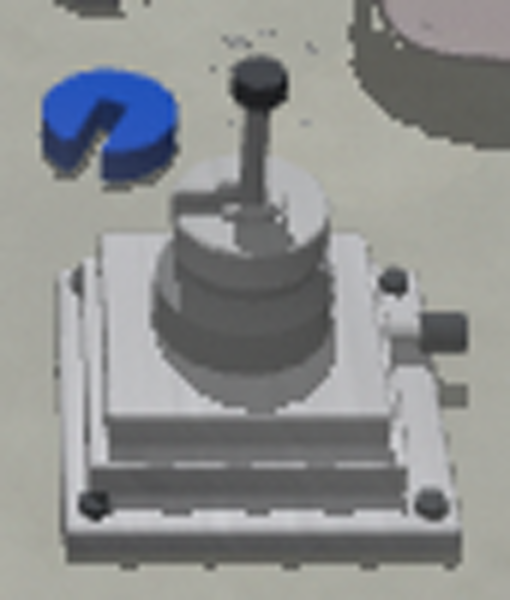

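```bash
python3 - <<'E'
from h import *
t=pickle.load(open("top0.pkl","rb"));s=pickle.load(open("side0.pkl","rb"))
def show(im,x,y,w,h,ch=None):
    c=cv2.cvtColor(im,cv2.COLOR_BGR2GRAY)[y:y+h,x:x+w]
    print("cols",x,"-");[print(y+i,' '.join('%3d'%v for v in r)) for i,r in enumerate(c)]
show(t["color"],194,217,32,32)
show(s["color"],312,186,30,26)
show(t["color"],306,190,36,34)
E
```

```text
cols 194 -
217 133 132 131 131 131 130 130 132 133 131 131 131 130 131 131 132 130 132 132 130 133 136 133 136 135 133 136 133 132 133 135 135
218 133 131 131 131 130 131 131 133 131 131 131 131 129 132 131 132 132 130 133 133 133 133 135 137 135 134 135 131 134 134 134 135
219 130 131 131 130 130 131 131 131 131 132 131 133 132 131 132 132 133 133 133 133 135 136 135 136 135 134 132 134 133 134 136 135
220 134 132 132 129 130 131 131 132 132 133 131 132 132 132 131 131 132 131 133 133 133 134 134 135 134 135 134 135 135 135 134 135
221 131 129 131 131 132 129 130 131 132 132 131 131 134 135 134 136 133 136 134 132 134 132 135 134 134 134 135 132 135 135 134 134
222 133 132 131 132 131 132 129 132 133 130 132 133 139 143 144 145 145 143 140 137 132 127 124 121 129 131 133 136 134 136 135 135
223 132 133 130 131 132 132 130 131 131 135 138 143 150 150 152 154 154 154 152 149 138 119 100  97 108 123 133 135 133 135 135 133
224 131 132 131 130 130 131 134 134 138 143 147 153 155 157 157 157 158 159 160 154 140 113  84  72  87 116 129 135 134 134 135 134
225 131 131 130 132 133 131 135 1
[... 10712 characters left out ...]
  80  78  83  87  88  88  87  85  84  81  78  87 102 113 133 150 158 164 167 169 167 167 168 164 147 117  93
220 167 166 167 167 166 165 159 150 134 113  95  90  85  78  71  75  86  95  99 111 129 143 151 159 165 166 166 168 166 169 168 168 166 152 122  94
221 169 169 167 167 167 169 169 165 161 153 144 135 122 112 101 104 122 138 146 152 157 165 165 166 167 169 167 168 169 167 167 167 167 155 127  98
222 167 165 169 167 169 168 167 167 166 165 166 159 155 153 148 148 156 162 167 165 166 166 167 168 167 167 167 168 168 167 169 168 165 155 131  98
223 168 166 167 165 167 167 168 168 168 167 169 167 167 168 166 168 168 168 169 168 168 169 168 168 168 168 168 168 167 166 169 169 167 156 127  91
```

```bash
python3 - <<'E'
from h import *
t=pickle.load(open("top0.pkl","rb"));s=pickle.load(open("side0.pkl","rb"))
def ln(cam,pts):
    w=np.array([ray(cam,p,16)[:2] for p in pts]);v=cv2.fitLine(w.astype(np.float32),cv2.DIST_L2,0,.01,.01).ravel()
    print("dir",np.degrees(np.arctan2(v[1],v[0])),"pt",v[2:]);return v
L=[(323.6,195),(324.6,196),(325.9,197),(327,198),(328.3,199),(329.1,200)];Rr=[(327.8,194),(329.2,195),(330.3,196),(331.4,197),(332.6,198)]
a=ln(s,L);b=ln(s,Rr)
T=[(214.5,225),(213.2,226),(212,227),(210.4,228),(209,229),(207.7,230),(206.5,231)]
c=ln(t,T)
# circle fits
def circ(w):
    w=np.array(w);A=np.c_[2*w,np.ones(len(w))];x=np.linalg.lstsq(A,(w**2).sum(1),rcond=None)[0];print("circ",x[:2],"r",np.sqrt(x[2]+x[0]**2+x[1]**2))
    return x[:2]
g=cv2.cvtColor(t["color"],cv2.COLOR_BGR2GRAY).astype(np.float32)
def edges(cam,g,c,z,angs,r0=19,r1=32,lo=None):
    out=[]
    for an in angs:
        rs=np.arange(r0,r1,.25);P=np.array([[c[0]+r*np.cos(an),c[1]+r*np.sin(an),z] for r in rs]);px=proj(cam,P).astype(np.float32)
        v=cv2.remap(g,px[:,0].reshape(1,-1),px[:,1].reshape(1,-1),cv2.INTER_LINEAR).ravel()
        d=-np.gradient(v); d=cv2.GaussianBlur(d.reshape(1,-1),(0,0),3).ravel();i=int(np.argmax(d)); out.append(P[i,:2])
    return out
ang=np.radians([x for x in range(-180,180,6) if not(-65<x<-25)])
c0=np.array([531,262.])
for k in range(3): c0=circ(edges(t,g,c0,16,ang))
gs=cv2.cvtColor(s["color"],cv2.COLOR_BGR2GRAY).astype(np.float32)
c1=np.array([533,260.])
for k in range(3): c1=circ(edges(s,gs,c1,16,ang))
for v in(a,b,c):
    n=np.array([-v[1],v[0]]);print("slot edge offset from centres",n@(v[2:]-c0),n@(v[2:]-c1))
# small disc
c2=np.array([527,-271.])
for k in range(3):c2=circ(edges(t,g,c2,16,ang,14,28))
E
```

```text
dir -53.57702 pt [535.60535 254.11597]
dir -52.878582 pt [544.76013 261.37363]
dir -51.141144 pt [542.4456  261.39716]
circ [532.51100014 264.12816297] r 24.795375910991044
circ [532.48709522 264.18275097] r 24.802163233649352
circ [532.4796036  264.18638182] r 24.835619380113027
circ [534.05399431 265.69063393] r 25.10193877343373
circ [533.76298484 266.11513222] r 25.20753845554125
circ [533.68045167 266.22850915] r 25.201569910156113
slot edge offset from centres -3.464077804000671 -5.642843149444169
slot edge offset from centres 8.094467265684692 5.904524576440046
slot edge offset from centres 6.010502996804403 3.7941711067327644
circ [ 530.35396519 -269.73407819] r 19.672167538253973
circ [ 530.59125708 -269.5652826 ] r 19.602000494738842
circ [ 530.66596228 -269.41864759] r 19.654246806285705
```

```bash
python3 - <<'E'
from h import *
t=pickle.load(open("top0.pkl","rb"));s=pickle.load(open("side0.pkl","rb"))
for n,cam in(("top",t),("side",s)):
    g=cv2.cvtColor(cam["color"],cv2.COLOR_BGR2GRAY)
    m=(g<75).astype(np.uint8)
    N,l,st,c=cv2.connectedComponentsWithStats(m)
    for i in range(1,N):
        x,y,w,h,a=st[i]
        if 280<c[i][0]<395 and 170<c[i][1]<300 and a>3: print(n,st[i],c[i])
g=cv2.cvtColor(s["color"],cv2.COLOR_BGR2GRAY)
print("side cols 338");[print(y,' '.join('%3d'%v for v in g[y,336:372])) for y in range(211,262)]
E
```

```text
top [308 179   7   6  32] [310.6875 181.1875]
top [340 185   3   2   6] [341.  185.5]
top [295 187   2   2   4] [295.5 187.5]
top [319 198  10  20  85] [321.58823529 205.70588235]
top [289 200   7   6  31] [291.5483871  202.22580645]
top [331 203   3   2   5] [331.8 203.6]
top [326 209   8  10  30] [329.9        214.26666667]
top [343 230   2   2   4] [343.5 230.5]
side [309 172  20  11  93] [318.2688172  178.25806452]
side [335 199   2   4   6] [335.5 200.5]
side [349 215   9  10  63] [353.         219.25396825]
side [317 221  14  12  72] [323.38888889 226.54166667]
side [289 225  13   7  42] [295.5952381  227.47619048]
side [327 226  12   9  63] [332.63492063 231.        ]
side [374 252   4   2   6] [375.33333333 252.5       ]
side [380 260   8   4  17] [383.47058824 261.52941176]
side [323 287   5   5  15] [325.6 288.8]
side [379 289   5   2   5] [381.  289.8]
side cols 338
211 170 172 172 174 172 171 171 170 170 169 168 127 154 143 141 168 170 168 168 165 167 167 166 166 167 166 167 166 166 165 167 167  97  94  94  95
212 171 171 172 172 172 172 172 171 170 169 170 167 129 148 14
[... 6637 characters left out ...]
  91  91  90  91  89  91  90  89  89  87  89  89  87  88  87  87  87  84  75  75 154 185 183 183 184 184 184
258  86  85  86  86  86  88  91  93  92  92  91  91  92  91  90  90  90  90  89  89  89  88  88  89  87  83  79  77  75 106 185 183 182 183 184 185
259  86  85  85  84  86  84  86  88  91  91  92  93  90  91  90  91  91  90  91  90  88  89  87  84  80  80  79  77  75 113 185 186 181 182 184 183
260 103  86  85  85  84  86  85  85  86  85  88  89  89  91  90  91  90  90  88  87  87  82  81  81  81  80  79  78  84 115 185 185 180 181 184 185
261 121  93  86  85  85  85  85  84  86  84  85  85  84  84  84  84  83  82  84  83  83  82  83  81  82  78  81  78 101 114 186 185 181 181 184 184
```

```bash
python3 - <<'E'
from h import *
t=pickle.load(open("top0.pkl","rb"));s=pickle.load(open("side0.pkl","rb"))
print("head tri",tri(t,(321.7,201.4),s,(353,218.7)))
print("top@148",ray(t,(321.7,201.4),149),"side@145",ray(s,(353,218.7),145))
def circ(w):
    w=np.array(w);A=np.c_[2*w,np.ones(len(w))];x=np.linalg.lstsq(A,(w**2).sum(1),rcond=None)[0];return x[:2],np.sqrt(x[2]+x[0]**2+x[1]**2)
# lower disc top rim z=97
side=[(341,241.5),(343,244),(346,245.7),(349,247),(340.5,239),(360,246),(362,244.5),(363.7,241),(364,239),(363.7,237.5),(362.6,235),(361,233.4),(358,231.8),(342,232.5),(344,231.5),(341,233.7)]
print(circ([ray(s,p,97)[:2] for p in side]))
top=[(311,213),(309.8,211),(309,209),(308.6,206),(309,203),(310,199.5),(312,197),(314,195.5),(317,193.8),(325,194),(313,214.4),(316,216),(331,209),(330,212),(328,214.5)]
print(circ([ray(t,p,97)[:2] for p in top]))
# base plate corners bolts z~13
print([ray(t,p,13) for p in[(296,188),(341.3,186),(298.3,233),(344,230.7)]])
c=np.mean([ray(t,p,13) for p in[(296,188),(341.3,186),(298.3,233),(344,230.7)]],0);print(c)
for p in [(325.6,288),(381,289)]:print(ray(s,p,16))
E
```

```text
head tri [593.23322158   2.1272523  145.0759279 ]
top@148 [591.17207692   2.15850434 149.        ] side@145 [594.7952299    2.73503651 145.        ]
(array([595.42086757,   2.28433688]), np.float64(24.67510119460099))
(array([591.85463172,   3.10046017]), np.float64(26.821313262465175))
[array([646.94084815,  60.27656491,  13.        ]), array([655.54048496, -49.76732582,  13.        ]), array([537.13811516,  51.3781709 ,  13.        ]), array([546.07097574, -58.64442764,  13.        ])]
[596.422606     0.81074559  13.        ]
[549.49387865 -55.67086884  16.        ]
[657.6992323  -49.74928607  16.        ]
```

```bash
cat >> h.py <<'E'
from scipy.spatial.transform import Rotation as Ro
def target(x,y,z,jaw):
    j=np.radians(jaw);zz=np.array([np.cos(j),np.sin(j),0]);yy=np.array([0,0,-1.]);return np.array([x,y,z]),np.c_[np.cross(yy,zz),yy,zz]
def delta(o,p,Rt,Rc=None,pc=None):
    R0=Ro.from_rotvec(o["tcp_rot"]).as_matrix() if Rc is None else Rc;p0=o["tool_pos"] if pc is None else pc
    d=R0.T@(p-p0)/500;w=Ro.from_matrix(R0.T@Rt).as_rotvec()/np.radians(120);return d,w
def jawang(o):
    M=Ro.from_rotvec(o["tcp_rot"]).as_matrix();return np.degrees(np.arctan2(M[1,2],M[0,2])),M
E
python3 - <<'E'
from plant import *
from h import *
o=get_obs();a,M=jawang(o);print(a,M.round(3))
for j in(37,-143):
  p,Rt=target(533,265,120,j);print(j,[v.round(4) for v in delta(o,p,Rt)])
E
```

```text
69.67479770712113 [[ 0.938 -0.001  0.347]
 [-0.347 -0.001  0.938]
 [-0.    -1.    -0.002]]
37 [array([ 0.8156,  0.1697, -0.2814]), array([8.000e-04, 2.723e-01, 1.000e-04])]
-143 [array([ 0.8156,  0.1697, -0.2814]), array([ 2.0000e-04, -1.2277e+00, -1.0000e-03])]
```

Emit:
play_rows --rows '[[[0.09,0,-0.03],[0,0.03,0]],[[0.18,0,-0.06],[0,0.06,0]],[[0.27,0,-0.09],[0,0.09,0]],[[0.36,0,-0.12],[0,0.12,0]],[[0.45,0,-0.15],[0,0.15,0]],[[0.53,0,-0.18],[0,0.18,0]],[[0.61,0.02,-0.21],[0,0.21,0]],[[0.69,0.05,-0.24],[0,0.24,0]]]' --claw 1

```text
t: 0.9
tool_pos: [483.3, 305.7, 180.8]
tcp_rot: [-1.463, 0.671, -0.673]
ft_force: [0.2, 0.6, 0.0]
width: 93.9
```

```bash
python3 - <<'E'
from plant import *
from h import *
o=get_obs();a,M=jawang(o);print(o["t"],o["tool_pos"],a,o["width"],o["ft_force"])
for z in(80,40,2):
  p,Rt=target(533,265,z,37);print(z,[v.round(4) for v in delta(o,p,Rt)])
E
```

```text
0.9 [483.25489845 305.72297385 180.800558  ] 40.70832932376919 93.91980139406616 [0.17518059 0.58930212 0.02006691]
80 [array([0.1266, 0.2017, 0.0219]), array([-0.0009,  0.0309,  0.0001])]
40 [array([0.1265, 0.2817, 0.0218]), array([-0.0009,  0.0309,  0.0001])]
2 [array([0.1265, 0.3577, 0.0216]), array([-0.0009,  0.0309,  0.0001])]
```

Emit:
play_rows --rows '[[[0.06,0.02,0.01],[0,0.01,0]],[[0.126,0.05,0.022],[0,0.031,0]],[[0.126,0.09,0.022],[0,0.031,0]],[[0.126,0.13,0.022],[0,0.031,0]],[[0.126,0.17,0.022],[0,0.031,0]],[[0.126,0.2,0.022],[0,0.031,0]],[[0.126,0.22,0.022],[0,0.031,0]],[[0.126,0.23,0.022],[0,0.031,0]]]'

```text
t: 1.7
tool_pos: [530.5, 266.2, 64.3]
tcp_rot: [-1.45, 0.721, -0.719]
ft_force: [-0.6, -0.0, 0.0]
width: 93.7
```

```bash
python3 - <<'E'
from plant import *
from h import *
s=snapshot("side");t=snapshot("top")
o=get_obs();a,M=jawang(o);print(o["t"],o["tool_pos"],a,M.round(3),o["ft_force"])
p,Rt=target(533,265,2,37);print([v.round(4) for v in delta(o,p,Rt)])
crop(s,270,140,110,90,5,"pics/b1.png");crop(t,150,180,120,110,5,"pics/b2.png")
E
```

```text
1.8 [530.81228625 266.34629968  64.977348  ] 37.15697824499029 [[ 0.604 -0.001  0.797]
 [-0.797 -0.     0.604]
 [-0.    -1.    -0.001]] [-0.0357181  -0.18313052 -0.7521791 ]
[array([0.0048, 0.126 , 0.002 ]), array([ 0.0005,  0.0013, -0.0002])]
```

View pics/b1.png

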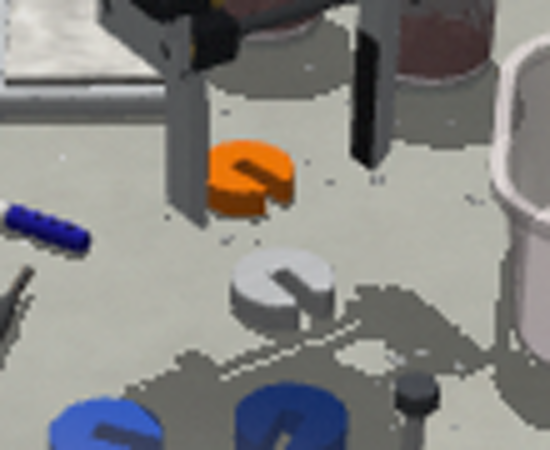

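View pics/b2.png

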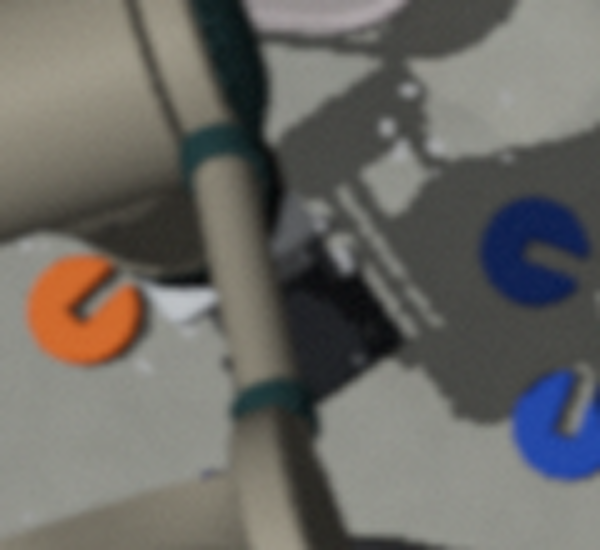

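```bash
python3 - <<'E'
from h import *
s=pickle.load(open("side0.pkl","rb"))
j=np.radians(37.2)
for k in(-53,-47,0,47,53): print(k,proj(s,[530.8+k*np.cos(j),266.3+k*np.sin(j),65]))
E
```

```text
-53 [[306.69979381 184.28431826]]
-47 [[308.83089463 183.5390466 ]]
0 [[325.19763448 177.81540031]]
47 [[341.00567302 172.2871386 ]]
53 [[342.98496336 171.5949569 ]]
```

Emit:
play_rows --rows '[[[0.005,0.02,0.002],[0,0,0]],[[0.005,0.04,0.002],[0,0,0]],[[0.005,0.06,0.002],[0,0,0]],[[0.005,0.08,0.002],[0,0,0]],[[0.005,0.1,0.002],[0,0,0]],[[0.005,0.11,0.002],[0,0,0]],[[0.005,0.118,0.002],[0,0,0]],[[0.005,0.12,0.002],[0,0,0]]]'

```text
t: 2.6
tool_pos: [533.3, 265.0, 5.0]
tcp_rot: [-1.449, 0.72, -0.719]
ft_force: [0.3, 0.0, 0.2]
width: 94.3
```

Emit:
play_rows --rows '[[[0,0.003,0],[0,0,0]],[[0,0.006,0],[0,0,0]],[[0,0.006,0],[0,0,0]],[[0,0.006,0],[0,0,0]],[[0,0.006,0],[0,0,0]],[[0,0.006,0],[0,0,0]],[[0,0.006,0],[0,0,0]],[[0,0.006,0],[0,0,0]]]' --claw -1 --force 30

```text
t: 3.4
tool_pos: [533.5, 265.0, 2.6]
tcp_rot: [-1.448, 0.72, -0.72]
ft_force: [-0.3, -0.4, 1.3]
width: 51.5
```

Emit:
play_rows --rows '[[[0,-0.04,0],[0,0,0]],[[0,-0.1,0],[0,0,0]],[[0,-0.17,0],[0,0,0]],[[0,-0.23,0],[0,0,0]],[[0,-0.25,0],[0,0,0]],[[0,-0.26,0],[0,0,0]],[[0,-0.26,0],[0,0,0]],[[0,-0.26,0],[0,0,0]]]'

```text
t: 4.2
tool_pos: [532.3, 264.6, 130.7]
tcp_rot: [-1.451, 0.722, -0.718]
ft_force: [0.1, -0.3, -1.9]
width: 51.2
```

```bash
python3 - <<'E'
from plant import *
from h import *
s=snapshot("side")
o=get_obs();a,M=jawang(o);print(o["t"],o["tool_pos"],a,o["width"],o["ft_force"],o["ft_torque"])
p,Rt=target(538.6,-1.8,130,94.5);print([v.round(4) for v in delta(o,p,Rt)])
crop(s,270,80,130,120,5,"pics/c1.png")
E
```

```text
4.25 [532.35598519 264.5877144  130.58445677] 37.14865896441596 50.954116803163 [-0.46970843  0.04340223 -1.31313812] [-0.0005047   0.05581992  0.00241536]
[array([ 0.4322,  0.0017, -0.3118]), array([ 0.0012, -0.4779, -0.0013])]
```

View pics/c1.png

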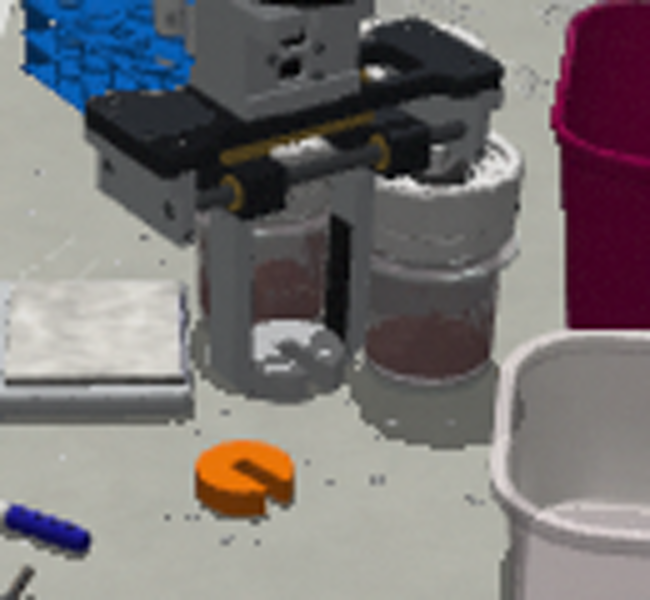

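Emit:
play_rows --rows '[[[0.05,-0.01,-0.036],[0,-0.055,0]],[[0.11,-0.01,-0.079],[0,-0.12,0]],[[0.17,-0.01,-0.123],[0,-0.185,0]],[[0.23,-0.01,-0.166],[0,-0.25,0]],[[0.29,-0.01,-0.209],[0,-0.315,0]],[[0.35,-0.01,-0.252],[0,-0.38,0]],[[0.4,-0.005,-0.288],[0,-0.44,0]],[[0.432,0.0,-0.312],[0,-0.478,0]]]'

```text
t: 5.05
tool_pos: [538.9, -3.6, 131.1]
tcp_rot: [-1.57, -0.062, 0.065]
ft_force: [-0.3, -0.6, -2.1]
width: 51.1
```

Emit:
play_rows --rows '[[[0,0,0],[0,0,0]],[[0,0,0],[0,0,0]],[[0,0,0],[0,0,0]],[[0,0,0],[0,0,0]],[[0,0,0],[0,0,0]],[[0,0,0],[0,0,0]],[[0,0,0],[0,0,0]],[[0,0,0],[0,0,0]]]'

```text
t: 5.85
tool_pos: [539.6, -1.1, 132.5]
tcp_rot: [-1.57, -0.062, 0.062]
ft_force: [-0.4, 0.4, -1.3]
width: 51.5
```

```bash
python3 - <<'E'
from plant import *
from h import *
s=snapshot("side");t=snapshot("top")
pickle.dump(s,open("side1.pkl","wb"));pickle.dump(t,open("top1.pkl","wb"))
o=get_obs();a,M=jawang(o);print(o["t"],o["tool_pos"],a,o["width"],o["ft_force"],o["ft_torque"])
crop(s,290,170,130,120,5,"pics/d1.png")
crop(t,250,130,130,120,5,"pics/d2.png")
E
```

```text
5.95 [539.57112713  -1.30276506 132.49453125] 94.51207528926645 51.08048568024337 [-0.93367989  0.41465797 -1.62260586] [ 0.02783661 -0.05859736 -0.03417688]
```

View pics/d1.png

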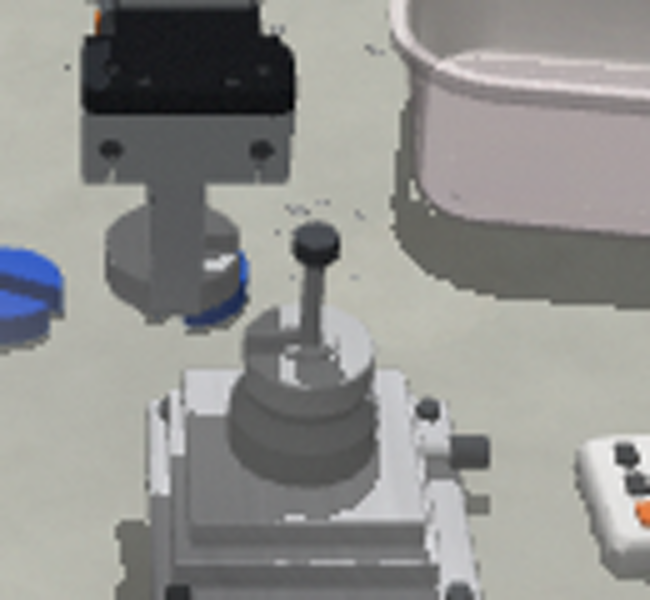

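View pics/d2.png

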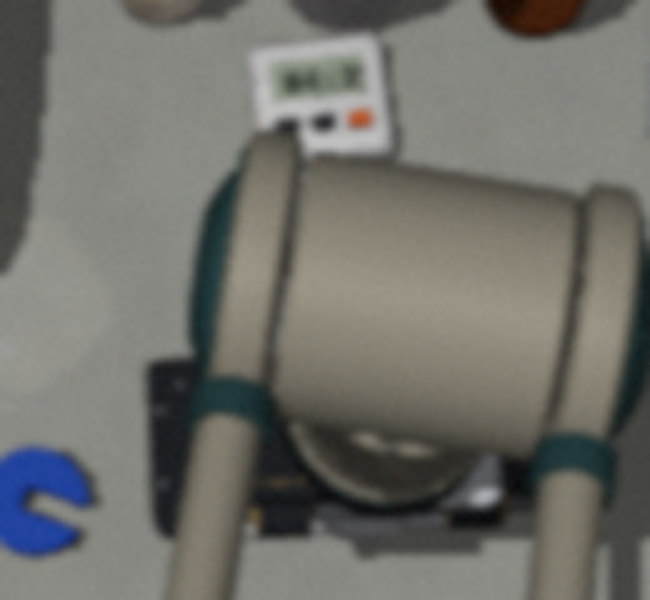

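```bash
python3 - <<'E'
from h import *
s=pickle.load(open("side1.pkl","rb"));g=cv2.cvtColor(s["color"],cv2.COLOR_BGR2GRAY)
for y in range(208,236): print(y,' '.join('%3d'%v for v in g[y,308:342]))
th=np.radians(np.arange(0,360,2))
def ext(c,zs,r):
    P=np.vstack([np.c_[c[0]+r*np.cos(th),c[1]+r*np.sin(th),0*th+z] for z in zs]);q=proj(s,P);return q.min(0).round(1),q.max(0).round(1)
print("disc pred",ext((539.6,-1.3),(129.9,145.9),26))
print("head pred",ext((593.4,2.5),(140,150),9))
E
```

```text
208 180 179 180 180 181 181 180 179 181 182 181 117  95  90  90  89  91  90  91  89  90  91  88 154 184 183 184 185 185 184 184 185 185 185
209 182 181 180 178 179 179 180 182 183 182 181 117  76  89  90  88  89  90  90  90  90  89  88 152 181 183 182 183 184 185 183 186 185 184
210 179 179 179 177 177 177 179 181 184 183 181 122  76  89  90  92  90  89  89  89  90  89  91 149 181 183 182 184 185 185 185 185 186 185
211 179 181 180 177 177 178 177 179 181 147 115 109  97  90  91  90  90  90  90  92  89  90  93 115 163 181 182 185 183 185 185 185 185 183
212 180 180 181 179 180 179 178 147 114 110 108 110  90  91  92  90  89  89  90  91  90  91  94 108 114 131 163 182 182 184 184 184 184 184
213 181 182 182 181 180 163 115 110 107 108 107 108  92  91  90  91  90  91  91  90  90  90  93 109 109 110 113 141 180 182 182 182 183 182
214 183 182 183 181 165 114 107 107 107 107 107 109  91  92  91  90  91  90  91  89  91  89  92 109 109 110 108 111 146 180 182 182 183 183
215 182 183 183 165 114 107 108 108 107 107 107 110  90  90  91  91  91  92  90  89  89  90  92 108 109 108 109 106 107 
[... 2233 characters left out ...]
50  48  48  89 175 180 181
232 180 181 181 179 178 178 178 178 177 176 108  98  92  91  92  93  90  92  91  92  91  91  70  58  55  53  52  51  51  73 103 178 181 182
233 181 180 181 180 178 179 180 180 178 178 175 110 104  90 103 104 150 150 122  69  65  64  58  55  54  54  54  75 104 103 175 179 182 148
234 179 180 181 179 178 178 176 178 176 176 177 112 107 107 107 172 176 177 145  65  60  59  57  57  57  77  90 104 108 173 178 179 132 112
235 180 178 178 178 178 178 178 176 176 176 176 173 173 173 173 176 177 176 175 143  94  93  92 106 107 108 108 106 173 177 178 128 111 110
disc pred (array([309.6, 209.9]), array([337.4, 233.5]))
head pred (array([347.3, 213.7]), array([357.2, 223.8]))
```

```bash
python3 - <<'E'
from h import *
s=pickle.load(open("side1.pkl","rb"))
c=np.array([541.6,-1.3])
for yaw in(0,4.5,9):
    a=np.radians(yaw);u=np.array([np.cos(a),np.sin(a)]);n=np.array([-u[1],u[0]])
    print(yaw,[proj(s,[*(c+u*k+n*o),145.9]).round(1).tolist() for o in(5.5,-5.5) for k in(10,22)])
from plant import *
o=get_obs()
p,Rt=target(593-34,2.5-34*.0785-0.0,114,94.5);print([v.round(4) for v in delta(o,p,Rt)])
E
```

```text
0 [[[330.1, 216.7]], [[336.4, 217.0]], [[329.8, 220.3]], [[336.2, 220.6]]]
4.5 [[[329.8, 216.4]], [[336.2, 216.5]], [[330.0, 220.0]], [[336.5, 220.0]]]
9 [[[329.6, 216.2]], [[335.9, 215.9]], [[330.2, 219.7]], [[336.6, 219.4]]]
[array([ 0.0389,  0.037 , -0.0008]), array([-0.    ,  0.0001,  0.0001])]
```

Emit:
play_rows --rows '[[[0.005,0.01,0],[0,0,0]],[[0.01,0.02,0],[0,0,0]],[[0.015,0.03,0],[0,0,0]],[[0.02,0.035,0],[0,0,0]],[[0.024,0.037,-0.001],[0,0,0]],[[0.024,0.037,-0.001],[0,0,0]],[[0.024,0.037,-0.001],[0,0,0]],[[0.024,0.037,-0.001],[0,0,0]]]'

```text
t: 6.75
tool_pos: [551.6, -0.9, 114.1]
tcp_rot: [-1.57, -0.062, 0.062]
ft_force: [-1.0, 0.0, -1.8]
width: 51.1
```

```bash
cat > st.py <<'E'
from plant import *
from h import *
o=get_obs();a,M=jawang(o)
d=o["tool_pos"]-np.array([593,2.5,0]);u=M[:,0]
print(o["t"],o["tool_pos"].round(2),"along",round(float(d@u),2),"lat",round(float(d@M[:,2]),2),"jaw",round(a,2),"w",o["width"],"F tool",(M.T@o["ft_force"]).round(2),"T",o["ft_torque"].round(3))
E
python3 st.py
```

```text
6.75 [551.59  -0.9  114.13] along -41.52 lat -0.12 jaw 94.51 w 51.09799758622329 F tool [-0.99  1.76  0.09] T [ 0.01   0.021 -0.048]
```

Emit:
play_rows --rows '[[[0.002,0,0],[0,0,0]],[[0.005,0,0],[0,0,0]],[[0.008,0,0],[0,0,0]],[[0.011,0,0],[0,0,0]],[[0.014,0,0],[0,0,0]],[[0.016,0,0],[0,0,0]],[[0.016,0,0],[0,0,0]],[[0.016,0,0],[0,0,0]]]'

```text
t: 7.55
tool_pos: [559.5, -0.3, 113.9]
tcp_rot: [-1.57, -0.062, 0.062]
ft_force: [-0.4, 0.4, -1.3]
width: 51.3
```

```bash
python3 st.py; python3 - <<'E'
from h import *
from plant import *
s=snapshot("side");pickle.dump(s,open("side2.pkl","wb"));crop(s,310,195,65,70,8,"pics/e1.png")
E
```

```text
7.55 [ 5.5951e+02 -2.7000e-01  1.1392e+02] along -33.62 lat -0.12 jaw 94.51 w 51.330828688766864 F tool [-0.39  1.32  0.48] T [ 0.079 -0.01   0.003]
```

View pics/e1.png

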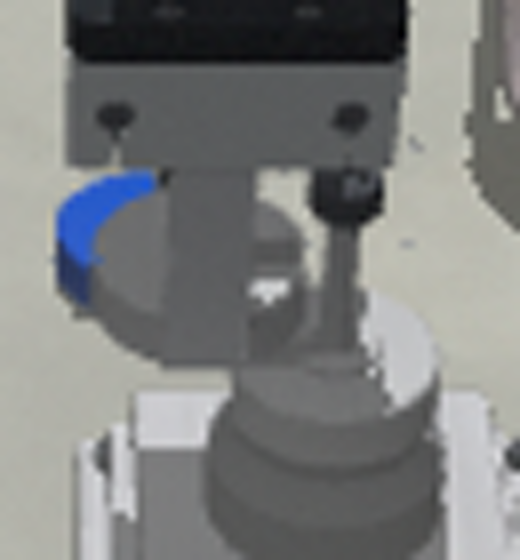

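Emit:
play_rows --rows '[[[0.001,0,0],[0,0,0]],[[0.002,0,0],[0,0,0]],[[0.003,0,0],[0,0,0]],[[0.004,0,0],[0,0,0]],[[0.004,0,0],[0,0,0]],[[0.004,0,0],[0,0,0]],[[0.004,0,0],[0,0,0]],[[0.004,0,0],[0,0,0]]]'

```text
t: 8.4
tool_pos: [561.5, -0.1, 114.0]
tcp_rot: [-1.57, -0.062, 0.062]
ft_force: [0.5, 0.1, -1.6]
width: 51.4
```

```bash
python3 st.py
```

```text
8.4 [ 5.6150e+02 -1.3000e-01  1.1395e+02] along -31.61 lat -0.13 jaw 94.51 w 51.37526204584996 F tool [0.49 1.61 0.04] T [ 0.018 -0.001 -0.038]
```

Emit:
play_rows --rows '[[[0.001,0,0],[0,0,0]],[[0.002,0,0],[0,0,0]],[[0.002,0,0],[0,0,0]],[[0.002,0,0],[0,0,0]],[[0.002,0,0],[0,0,0]],[[0.002,0,0],[0,0,0]],[[0.002,0,0],[0,0,0]],[[0.002,0,0],[0,0,0]]]'

```text
t: 9.2
tool_pos: [562.5, -0.0, 114.0]
tcp_rot: [-1.57, -0.062, 0.062]
ft_force: [0.6, 0.1, -2.2]
width: 51.5
```

```bash
python3 st.py
```

```text
9.2 [ 5.6251e+02 -4.0000e-02  1.1396e+02] along -30.59 lat -0.12 jaw 94.51 w 51.51085998524199 F tool [0.56 2.23 0.05] T [ 0.042 -0.015 -0.037]
```

Emit:
play_rows --rows '[[[0.001,0,0],[0,0,0]],[[0.002,0,0],[0,0,0]],[[0.002,0,0],[0,0,0]],[[0.002,0,0],[0,0,0]],[[0.002,0,0],[0,0,0]],[[0.002,0,0],[0,0,0]],[[0.002,0,0],[0,0,0]],[[0.002,0,0],[0,0,0]]]'

```text
t: 10.0
tool_pos: [563.5, 0.0, 114.0]
tcp_rot: [-1.57, -0.062, 0.062]
ft_force: [0.6, -0.4, -3.0]
width: 51.2
```

```bash
python3 st.py
```

```text
10.0 [5.6354e+02 4.0000e-02 1.1397e+02] along -29.55 lat -0.13 jaw 94.51 w 51.17721636158198 F tool [ 0.53  3.02 -0.46] T [ 0.065 -0.033  0.024]
```

Emit:
play_rows --rows '[[[0.001,0,0],[0,0,0]],[[0.002,0,0],[0,0,0]],[[0.002,0,0],[0,0,0]],[[0.002,0,0],[0,0,0]],[[0.002,0,0],[0,0,0]],[[0.002,0,0],[0,0,0]],[[0.002,0,0],[0,0,0]],[[0.002,0,0],[0,0,0]]]'

```text
t: 10.8
tool_pos: [564.5, 0.1, 114.0]
tcp_rot: [-1.57, -0.062, 0.062]
ft_force: [-0.3, 0.0, -2.3]
width: 51.2
```

```bash
python3 st.py
```

```text
10.8 [5.6451e+02 9.0000e-02 1.1399e+02] along -28.58 lat -0.15 jaw 94.51 w 51.16842353617282 F tool [-0.32  2.25  0.06] T [ 0.037  0.011 -0.005]
```

Emit:
play_rows --rows '[[[0.001,0,0],[0,0,0]],[[0.002,0,0],[0,0,0]],[[0.002,0,0],[0,0,0]],[[0.002,0,0],[0,0,0]],[[0.002,0,0],[0,0,0]],[[0.002,0,0],[0,0,0]],[[0.002,0,0],[0,0,0]],[[0.002,0,0],[0,0,0]]]'

```text
t: 11.6
tool_pos: [565.5, 0.1, 114.0]
tcp_rot: [-1.57, -0.062, 0.062]
ft_force: [-0.1, 0.7, -1.8]
width: 51.2
```

```bash
python3 st.py
```

```text
11.6 [5.6553e+02 1.4000e-01 1.1398e+02] along -27.56 lat -0.18 jaw 94.51 w 51.171138069615154 F tool [-0.03  1.77  0.73] T [0.05  0.016 0.   ]
```

Emit:
play_rows --rows '[[[0.001,0,0],[0,0,0]],[[0.002,0,0],[0,0,0]],[[0.002,0,0],[0,0,0]],[[0.002,0,0],[0,0,0]],[[0.002,0,0],[0,0,0]],[[0.002,0,0],[0,0,0]],[[0.002,0,0],[0,0,0]],[[0.002,0,0],[0,0,0]]]'

```text
t: 12.4
tool_pos: [566.5, 0.3, 114.0]
tcp_rot: [-1.57, -0.062, 0.062]
ft_force: [-0.1, -0.1, -1.2]
width: 51.2
```

```bash
python3 st.py
```

```text
12.4 [5.6653e+02 2.6000e-01 1.1397e+02] along -26.56 lat -0.15 jaw 94.51 w 51.15180106917237 F tool [-0.12  1.23 -0.09] T [ 0.043  0.037 -0.   ]
```

Emit:
play_rows --rows '[[[0.001,0,0],[0,0,0]],[[0.002,0,0],[0,0,0]],[[0.002,0,0],[0,0,0]],[[0.002,0,0],[0,0,0]],[[0.002,0,0],[0,0,0]],[[0.002,0,0],[0,0,0]],[[0.002,0,0],[0,0,0]],[[0.002,0,0],[0,0,0]]]'

```text
t: 13.2
tool_pos: [567.5, 0.4, 114.0]
tcp_rot: [-1.57, -0.062, 0.062]
ft_force: [0.3, 0.2, -2.4]
width: 50.9
```

```bash
python3 st.py
```

```text
13.2 [5.6749e+02 3.6000e-01 1.1396e+02] along -25.6 lat -0.12 jaw 94.51 w 50.94521391796027 F tool [0.26 2.36 0.15] T [0.051 0.013 0.047]
```

Emit:
play_rows --rows '[[[0.001,0,0],[0,0,0]],[[0.002,0,0],[0,0,0]],[[0.002,0,0],[0,0,0]],[[0.002,0,0],[0,0,0]],[[0.002,0,0],[0,0,0]],[[0.002,0,0],[0,0,0]],[[0.002,0,0],[0,0,0]],[[0.002,0,0],[0,0,0]]]'

```text
t: 14.0
tool_pos: [568.5, 0.4, 113.9]
tcp_rot: [-1.57, -0.062, 0.062]
ft_force: [-0.3, 0.2, -1.6]
width: 51.0
```

```bash
python3 st.py
```

```text
14.0 [5.6851e+02 4.4000e-01 1.1395e+02] along -24.57 lat -0.11 jaw 94.51 w 51.046972687316604 F tool [-0.27  1.56  0.19] T [-0.007  0.052 -0.032]
```

Emit:
play_rows --rows '[[[0.001,0,0],[0,0,0]],[[0.002,0,0],[0,0,0]],[[0.002,0,0],[0,0,0]],[[0.002,0,0],[0,0,0]],[[0.002,0,0],[0,0,0]],[[0.002,0,0],[0,0,0]],[[0.002,0,0],[0,0,0]],[[0.002,0,0],[0,0,0]]]'

```text
t: 14.8
tool_pos: [569.5, 0.5, 114.0]
tcp_rot: [-1.57, -0.062, 0.062]
ft_force: [-0.4, 0.3, -1.8]
width: 51.0
```

```bash
python3 st.py;python3 - <<'E'
from h import *
from plant import *
s=snapshot("side");pickle.dump(s,open("side3.pkl","wb"));crop(s,310,195,65,70,8,"pics/e2.png")
E
```

```text
14.8 [5.6951e+02 5.1000e-01 1.1400e+02] along -23.56 lat -0.13 jaw 94.51 w 51.016558079022346 F tool [-0.34  1.83  0.35] T [ 0.048  0.015 -0.03 ]
```

View pics/e2.png

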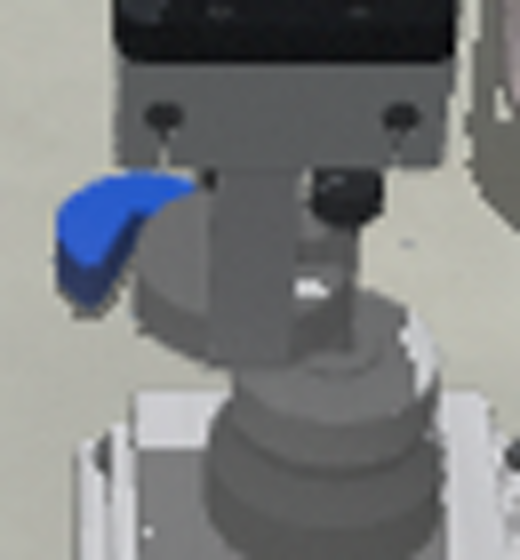

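Emit:
play_rows --rows '[[[0.001,0,0],[0,0,0]],[[0.002,0,0],[0,0,0]],[[0.003,0,0],[0,0,0]],[[0.004,0,0],[0,0,0]],[[0.004,0,0],[0,0,0]],[[0.004,0,0],[0,0,0]],[[0.004,0,0],[0,0,0]],[[0.004,0,0],[0,0,0]]]'

```text
t: 15.65
tool_pos: [571.5, 0.7, 113.9]
tcp_rot: [-1.57, -0.062, 0.062]
ft_force: [-0.5, -0.4, -1.3]
width: 51.3
```

```bash
python3 st.py
```

```text
15.65 [571.46   0.65 113.95] along -21.62 lat -0.14 jaw 94.51 w 51.31610243038212 F tool [-0.49  1.26 -0.36] T [ 0.004 -0.026  0.04 ]
```

Emit:
play_rows --rows '[[[0.001,0,0],[0,0,0]],[[0.002,0,0],[0,0,0]],[[0.003,0,0],[0,0,0]],[[0.004,0,0],[0,0,0]],[[0.005,0,0],[0,0,0]],[[0.006,0,0],[0,0,0]],[[0.006,0,0],[0,0,0]],[[0.006,0,0],[0,0,0]]]'

```text
t: 16.45
tool_pos: [574.5, 0.9, 114.0]
tcp_rot: [-1.57, -0.062, 0.062]
ft_force: [-0.0, 0.5, -1.6]
width: 51.2
```

```bash
python3 st.py
```

```text
16.45 [574.5    0.92 113.96] along -18.57 lat -0.1 jaw 94.51 w 51.187664698576235 F tool [0.04 1.6  0.54] T [0.04  0.01  0.003]
```

Emit:
play_rows --rows '[[[0.001,0,0],[0,0,0]],[[0.002,0,0],[0,0,0]],[[0.003,0,0],[0,0,0]],[[0.004,0,0],[0,0,0]],[[0.005,0,0],[0,0,0]],[[0.006,0,0],[0,0,0]],[[0.006,0,0],[0,0,0]],[[0.006,0,0],[0,0,0]]]'

```text
t: 17.25
tool_pos: [577.5, 1.1, 114.0]
tcp_rot: [-1.57, -0.062, 0.062]
ft_force: [-0.0, -0.6, -1.5]
width: 51.0
```

```bash
python3 st.py
```

```text
17.25 [577.48   1.14 113.96] along -15.58 lat -0.12 jaw 94.51 w 50.98986687928601 F tool [-0.09  1.53 -0.59] T [0.041 0.036 0.029]
```

Emit:
play_rows --rows '[[[0.001,0,0],[0,0,0]],[[0.002,0,0],[0,0,0]],[[0.003,0,0],[0,0,0]],[[0.004,0,0],[0,0,0]],[[0.005,0,0],[0,0,0]],[[0.006,0,0],[0,0,0]],[[0.006,0,0],[0,0,0]],[[0.006,0,0],[0,0,0]]]'

```text
t: 18.05
tool_pos: [580.5, 1.4, 114.0]
tcp_rot: [-1.57, -0.062, 0.062]
ft_force: [0.7, -0.3, -1.3]
width: 51.1
```

```bash
python3 st.py
```

```text
18.05 [580.48   1.37 113.95] along -12.57 lat -0.14 jaw 94.52 w 51.07896680050814 F tool [ 0.69  1.34 -0.39] T [ 0.027 -0.013 -0.039]
```

Emit:
play_rows --rows '[[[0.001,0,0],[0,0,0]],[[0.002,0,0],[0,0,0]],[[0.003,0,0],[0,0,0]],[[0.004,0,0],[0,0,0]],[[0.005,0,0],[0,0,0]],[[0.006,0,0],[0,0,0]],[[0.006,0,0],[0,0,0]],[[0.006,0,0],[0,0,0]]]'

```text
t: 18.85
tool_pos: [583.4, 1.6, 113.9]
tcp_rot: [-1.57, -0.062, 0.062]
ft_force: [0.4, -0.6, -2.5]
width: 51.4
```

```bash
python3 st.py
```

```text
18.85 [583.44   1.61 113.95] along -9.61 lat -0.13 jaw 94.51 w 51.39975168610111 F tool [ 0.33  2.46 -0.58] T [ 0.063 -0.037  0.042]
```

Emit:
play_rows --rows '[[[0.001,0,0],[0,0,0]],[[0.002,0,0],[0,0,0]],[[0.003,0,0],[0,0,0]],[[0.004,0,0],[0,0,0]],[[0.005,0,0],[0,0,0]],[[0.006,0,0],[0,0,0]],[[0.006,0,0],[0,0,0]],[[0.006,0,0],[0,0,0]]]'

```text
t: 19.65
tool_pos: [586.4, 1.9, 113.9]
tcp_rot: [-1.57, -0.062, 0.062]
ft_force: [-0.6, 0.2, -1.6]
width: 51.2
```

```bash
python3 st.py;python3 - <<'E'
from h import *
from plant import *
s=snapshot("side");pickle.dump(s,open("side4.pkl","wb"));crop(s,310,195,65,70,8,"pics/e3.png")
E
```

```text
19.65 [586.43   1.86 113.92] along -6.61 lat -0.1 jaw 94.51 w 51.16929855594605 F tool [-0.58  1.6   0.21] T [ 0.019 -0.02   0.022]
```

View pics/e3.png

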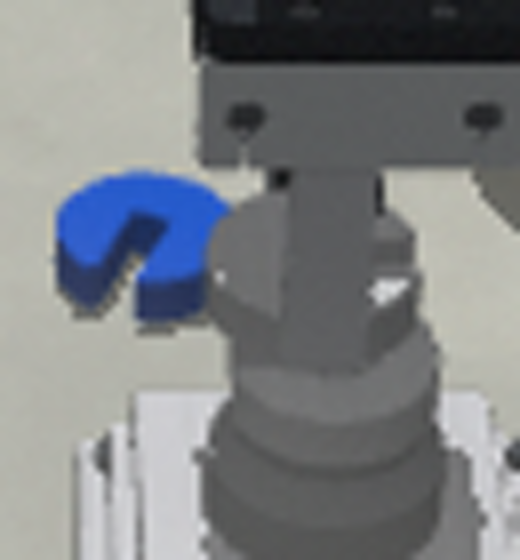

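Emit:
play_rows --rows '[[[0.001,0,0],[0,0,0]],[[0.002,0,0],[0,0,0]],[[0.003,0,0],[0,0,0]],[[0.004,0,0],[0,0,0]],[[0.004,0,0],[0,0,0]],[[0.004,0,0],[0,0,0]],[[0.004,0,0],[0,0,0]],[[0.004,0,0],[0,0,0]]]'

```text
t: 20.5
tool_pos: [588.4, 2.0, 114.0]
tcp_rot: [-1.57, -0.062, 0.062]
ft_force: [0.5, -0.3, -1.9]
width: 51.1
```

```bash
python3 st.py
```

```text
20.5 [588.42   2.02 113.95] along -4.6 lat -0.11 jaw 94.51 w 51.11044782317931 F tool [ 0.49  1.92 -0.35] T [ 0.021  0.041 -0.015]
```

Emit:
play_rows --rows '[[[0.001,0,0],[0,0,0]],[[0.002,0,0],[0,0,0]],[[0.002,0,0],[0,0,0]],[[0.002,0,0],[0,0,0]],[[0.002,0,0],[0,0,0]],[[0.002,0,0],[0,0,0]],[[0.002,0,0],[0,0,0]],[[0.002,0,0],[0,0,0]]]'

```text
t: 21.3
tool_pos: [589.4, 2.1, 114.0]
tcp_rot: [-1.57, -0.062, 0.062]
ft_force: [0.6, 0.5, -1.9]
width: 50.8
```

```bash
python3 st.py
```

```text
21.3 [589.44   2.07 113.96] along -3.58 lat -0.14 jaw 94.51 w 50.78891297055374 F tool [0.64 1.93 0.47] T [ 0.03  -0.02  -0.004]
```

Emit:
play_rows --rows '[[[0.0005,0,0],[0,0,0]],[[0.001,0,0],[0,0,0]],[[0.001,0,0],[0,0,0]],[[0.001,0,0],[0,0,0]],[[0.001,0,0],[0,0,0]],[[0.001,0,0],[0,0,0]],[[0.001,0,0],[0,0,0]],[[0.001,0,0],[0,0,0]]]'

```text
t: 22.1
tool_pos: [589.9, 2.1, 113.9]
tcp_rot: [-1.57, -0.062, 0.062]
ft_force: [-0.2, 1.0, -2.1]
width: 51.2
```

```bash
python3 st.py
```

```text
22.1 [589.92   2.11 113.94] along -3.11 lat -0.13 jaw 94.51 w 51.18019891032055 F tool [-0.09  2.14  0.98] T [ 0.028 -0.068  0.017]
```

Emit:
play_rows --rows '[[[0.0005,0,0],[0,0,0]],[[0.001,0,0],[0,0,0]],[[0.001,0,0],[0,0,0]],[[0.001,0,0],[0,0,0]],[[0.001,0,0],[0,0,0]],[[0.001,0,0],[0,0,0]],[[0.001,0,0],[0,0,0]],[[0.001,0,0],[0,0,0]]]'

```text
t: 22.9
tool_pos: [590.4, 2.1, 114.0]
tcp_rot: [-1.57, -0.062, 0.062]
ft_force: [0.8, -0.4, -2.2]
width: 50.7
```

```bash
python3 st.py
```

```text
22.9 [590.41   2.14 113.96] along -2.61 lat -0.14 jaw 94.51 w 50.684670723051866 F tool [ 0.8   2.24 -0.48] T [0.054 0.045 0.056]
```

Emit:
play_rows --rows '[[[0.0005,0,0],[0,0,0]],[[0.001,0,0],[0,0,0]],[[0.001,0,0],[0,0,0]],[[0.001,0,0],[0,0,0]],[[0.001,0,0],[0,0,0]],[[0.001,0,0],[0,0,0]],[[0.001,0,0],[0,0,0]],[[0.001,0,0],[0,0,0]]]'

```text
t: 23.7
tool_pos: [590.9, 2.2, 114.0]
tcp_rot: [-1.57, -0.062, 0.062]
ft_force: [-0.4, -0.7, -2.6]
width: 51.3
```

```bash
python3 st.py
```

```text
23.7 [590.93   2.17 113.97] along -2.09 lat -0.16 jaw 94.51 w 51.314975558605596 F tool [-0.44  2.57 -0.64] T [ 0.071  0.001 -0.018]
```

Emit:
play_rows --rows '[[[0.0005,0,0],[0,0,0]],[[0.001,0,0],[0,0,0]],[[0.001,0,0],[0,0,0]],[[0.001,0,0],[0,0,0]],[[0.001,0,0],[0,0,0]],[[0.001,0,0],[0,0,0]],[[0.001,0,0],[0,0,0]],[[0.001,0,0],[0,0,0]]]'

```text
t: 24.5
tool_pos: [591.4, 2.2, 114.0]
tcp_rot: [-1.57, -0.062, 0.062]
ft_force: [0.6, -0.3, -2.2]
width: 51.4
```

```bash
python3 st.py
```

```text
24.5 [591.43   2.25 113.98] along -1.58 lat -0.12 jaw 94.51 w 51.392265642747056 F tool [ 0.6   2.15 -0.32] T [ 0.066  0.033 -0.022]
```

Emit:
play_rows --rows '[[[0.0005,0,0],[0,0,0]],[[0.001,0,0],[0,0,0]],[[0.001,0,0],[0,0,0]],[[0.001,0,0],[0,0,0]],[[0.001,0,0],[0,0,0]],[[0.001,0,0],[0,0,0]],[[0.001,0,0],[0,0,0]],[[0.001,0,0],[0,0,0]]]'

```text
t: 25.3
tool_pos: [591.9, 2.3, 114.0]
tcp_rot: [-1.57, -0.062, 0.062]
ft_force: [-0.7, 0.2, -1.6]
width: 51.2
```

```bash
python3 st.py
```

```text
25.3 [591.95   2.29 113.98] along -1.05 lat -0.12 jaw 94.51 w 51.24961676962044 F tool [-0.72  1.6   0.31] T [ 0.055 -0.032 -0.028]
```

Emit:
play_rows --rows '[[[0.0005,0,0],[0,0,0]],[[0.001,0,0],[0,0,0]],[[0.001,0,0],[0,0,0]],[[0.001,0,0],[0,0,0]],[[0.001,0,0],[0,0,0]],[[0.001,0,0],[0,0,0]],[[0.001,0,0],[0,0,0]],[[0.001,0,0],[0,0,0]]]'

```text
t: 26.1
tool_pos: [592.4, 2.3, 114.0]
tcp_rot: [-1.57, -0.062, 0.062]
ft_force: [0.5, 0.1, -1.6]
width: 51.2
```

```bash
python3 st.py
```

```text
26.1 [592.43   2.32 113.96] along -0.58 lat -0.13 jaw 94.51 w 51.24842704221646 F tool [0.48 1.6  0.02] T [ 0.016  0.009 -0.035]
```

Emit:
play_rows --rows '[[[0.0005,0,0],[0,0,0]],[[0.001,0,0],[0,0,0]],[[0.001,0,0],[0,0,0]],[[0.001,0,0],[0,0,0]],[[0.001,0,0],[0,0,0]],[[0.001,0,0],[0,0,0]],[[0.001,0,0],[0,0,0]],[[0.001,0,0],[0,0,0]]]'

```text
t: 26.9
tool_pos: [592.9, 2.3, 114.0]
tcp_rot: [-1.57, -0.062, 0.062]
ft_force: [0.9, -0.7, -2.4]
width: 50.9
```

```bash
python3 st.py
```

```text
26.9 [592.94   2.33 113.97] along -0.06 lat -0.15 jaw 94.51 w 50.92977613698126 F tool [ 0.84  2.38 -0.79] T [ 0.082  0.061 -0.018]
```

Emit:
play_rows --rows '[[[0.0005,0,0],[0,0,0]],[[0.001,0,0],[0,0,0]],[[0.001,0,0],[0,0,0]],[[0.001,0,0],[0,0,0]],[[0.001,0,0],[0,0,0]],[[0.001,0,0],[0,0,0]],[[0.001,0,0],[0,0,0]],[[0.001,0,0],[0,0,0]]]'

```text
t: 27.7
tool_pos: [593.4, 2.4, 114.0]
tcp_rot: [-1.57, -0.062, 0.062]
ft_force: [0.2, 0.5, -2.7]
width: 50.8
```

```bash
python3 st.py
```

```text
27.7 [593.44   2.41 113.98] along 0.45 lat -0.11 jaw 94.51 w 50.75110911795803 F tool [0.21 2.72 0.51] T [ 0.027 -0.02   0.036]
```

Emit:
play_rows --rows '[[[0.0005,0,0],[0,0,0]],[[0.001,0,0],[0,0,0]],[[0.001,0,0],[0,0,0]],[[0.001,0,0],[0,0,0]],[[0.001,0,0],[0,0,0]],[[0.001,0,0],[0,0,0]],[[0.001,0,0],[0,0,0]],[[0.001,0,0],[0,0,0]]]'

```text
t: 28.5
tool_pos: [593.8, 2.4, 113.9]
tcp_rot: [-1.57, -0.062, 0.062]
ft_force: [0.3, 0.5, -1.8]
width: 51.2
```

```bash
python3 st.py
```

```text
28.5 [593.83   2.4  113.94] along 0.81 lat -0.16 jaw 94.51 w 51.17823416551769 F tool [0.35 1.78 0.5 ] T [0.072 0.144 0.015]
```

Emit:
play_rows --rows '[[[0,0,0],[0,0,0]],[[0.0005,0,0],[0,0,0]],[[0.0005,0,0],[0,0,0]],[[0.0005,0,0],[0,0,0]],[[0.0005,0,0],[0,0,0]],[[0.0005,0,0],[0,0,0]],[[0.0005,0,0],[0,0,0]],[[0.0005,0,0],[0,0,0]]]'

```text
t: 29.3
tool_pos: [594.0, 2.4, 113.9]
tcp_rot: [-1.57, -0.062, 0.062]
ft_force: [-1.1, 0.3, -1.6]
width: 51.1
```

```bash
python3 st.py; python3 -c "
from plant import *
print(snapshot('side')['tvec'][:1])"; python3 st.py
```

```text
29.3 [594.04   2.44 113.92] along 1.0 lat -0.13 jaw 94.51 w 51.07407521924641 F tool [-1.08  1.62  0.41] T [-0.043  0.24  -0.003]
[-518.54773197]
29.35 [594.03   2.48 113.93] along 1.0 lat -0.09 jaw 94.52 w 51.42218387416039 F tool [-1.17  1.62  0.26] T [0.007 0.252 0.001]
```

Emit:
play_rows --rows '[[[-0.001,0,0],[0,0,0]],[[-0.0033,0,0],[0,0,0]],[[-0.0033,0,0.0005],[0,0,0]],[[-0.0033,0,0.001],[0,0,0]],[[-0.0033,0,0.0014],[0,0,0]],[[-0.0033,0,0.0014],[0,0,0]],[[-0.0033,0,0.0014],[0,0,0]],[[-0.0033,0,0.0014],[0,0,0]]]'

```text
t: 30.15
tool_pos: [592.6, 3.0, 114.0]
tcp_rot: [-1.57, -0.062, 0.062]
ft_force: [-0.5, -1.2, -1.7]
width: 51.4
```

```bash
python3 st.py
```

```text
30.15 [592.57   3.01 113.98] along -0.37 lat 0.54 jaw 94.51 w 51.364151589745504 F tool [-0.58  1.65 -1.14] T [ 0.026 -0.047  0.006]
```

Emit:
play_rows --rows '[[[0,0,0.0005],[0,0,0]],[[0,0,0.001],[0,0,0]],[[0,0,0.001],[0,0,0]],[[0,0,0.001],[0,0,0]],[[0,0,0.001],[0,0,0]],[[0,0,0.001],[0,0,0]],[[0,0,0.001],[0,0,0]],[[0,0,0.001],[0,0,0]]]'

```text
t: 30.95
tool_pos: [592.5, 3.5, 114.0]
tcp_rot: [-1.57, -0.062, 0.062]
ft_force: [-0.2, -0.1, -1.9]
width: 51.3
```

```bash
python3 st.py
```

```text
30.95 [592.45   3.5  113.95] along -0.46 lat 1.04 jaw 94.51 w 51.348706761171314 F tool [-0.16  1.87 -0.05] T [ 0.011  0.024 -0.02 ]
```

Emit:
play_rows --rows '[[[0,0,0.0005],[0,0,0]],[[0,0,0.001],[0,0,0]],[[0,0,0.001],[0,0,0]],[[0,0,0.001],[0,0,0]],[[0,0,0.001],[0,0,0]],[[0,0,0.001],[0,0,0]],[[0,0,0.001],[0,0,0]],[[0,0,0.001],[0,0,0]]]'

```text
t: 31.75
tool_pos: [592.4, 3.9, 114.0]
tcp_rot: [-1.57, -0.062, 0.062]
ft_force: [-0.1, -2.2, -2.4]
width: 51.0
```

```bash
python3 st.py
```

```text
31.75 [592.43   3.85 113.98] along -0.45 lat 1.37 jaw 94.51 w 50.978584486044824 F tool [-0.25  2.43 -2.22] T [-0.326 -0.075  0.022]
```

Emit:
play_rows --rows '[[[0,0,-0.002],[0,0,0]],[[0,0,-0.0039],[0,0,0]],[[0,0.002,-0.0039],[0,0,0]],[[0,0.006,-0.0039],[0,0,0]],[[0,0.01,-0.0039],[0,0,0]],[[0,0.014,-0.0039],[0,0,0]],[[0,0.016,-0.0039],[0,0,0]],[[0,0.016,-0.0039],[0,0,0]]]'

```text
t: 32.55
tool_pos: [592.4, 2.1, 105.7]
tcp_rot: [-1.57, -0.061, 0.062]
ft_force: [0.6, -0.1, -2.1]
width: 51.2
```

```bash
python3 st.py
```

```text
32.55 [592.39   2.13 105.68] along -0.69 lat -0.3 jaw 94.51 w 51.16576418031913 F tool [ 0.57  2.15 -0.19] T [ 0.045  0.014 -0.065]
```

Emit:
play_rows --rows '[[[0,0.001,0],[0,0,0]],[[0,0.002,0],[0,0,0]],[[0,0.002,0],[0,0,0]],[[0,0.002,0],[0,0,0]],[[0,0.002,0],[0,0,0]],[[0,0.002,0],[0,0,0]],[[0,0.002,0],[0,0,0]],[[0,0.002,0],[0,0,0]]]'

```text
t: 33.35
tool_pos: [592.5, 2.1, 104.9]
tcp_rot: [-1.57, -0.062, 0.062]
ft_force: [0.0, -0.1, -1.9]
width: 51.1
```

```bash
python3 st.py
```

```text
33.35 [592.54   2.07 104.94] along -0.49 lat -0.38 jaw 94.51 w 51.10972431674666 F tool [-0.    1.91 -0.13] T [ 0.08  -0.027  0.041]
```

Now 0.5 mm steps through the boss level.

Emit:
play_rows --rows '[[[0,0.0005,0],[0,0,0]],[[0,0.001,0],[0,0,0]],[[0,0.001,0],[0,0,0]],[[0,0.001,0],[0,0,0]],[[0,0.001,0],[0,0,0]],[[0,0.001,0],[0,0,0]],[[0,0.001,0],[0,0,0]],[[0,0.001,0],[0,0,0]]]'

```text
t: 34.15
tool_pos: [592.6, 2.1, 104.4]
tcp_rot: [-1.57, -0.062, 0.062]
ft_force: [-0.7, -0.3, -0.6]
width: 51.4
```

```bash
python3 st.py
```

```text
34.15 [592.55   2.07 104.44] along -0.48 lat -0.39 jaw 94.51 w 51.43808582529587 F tool [-0.71  0.64 -0.21] T [0.055 0.048 0.001]
```

Emit:
play_rows --rows '[[[0,0.0005,0],[0,0,0]],[[0,0.001,0],[0,0,0]],[[0,0.001,0],[0,0,0]],[[0,0.001,0],[0,0,0]],[[0,0.001,0],[0,0,0]],[[0,0.001,0],[0,0,0]],[[0,0.001,0],[0,0,0]],[[0,0.001,0],[0,0,0]]]'

```text
t: 34.95
tool_pos: [592.6, 2.1, 104.0]
tcp_rot: [-1.57, -0.062, 0.062]
ft_force: [0.2, 0.4, -2.1]
width: 51.3
```

```bash
python3 st.py
```

```text
34.95 [592.56   2.09 103.96] along -0.46 lat -0.37 jaw 94.51 w 51.30707486548584 F tool [0.18 2.15 0.41] T [ 0.006  0.007 -0.033]
```

Emit:
play_rows --rows '[[[0,0.0005,0],[0,0,0]],[[0,0.001,0],[0,0,0]],[[0,0.001,0],[0,0,0]],[[0,0.001,0],[0,0,0]],[[0,0.001,0],[0,0,0]],[[0,0.001,0],[0,0,0]],[[0,0.001,0],[0,0,0]],[[0,0.001,0],[0,0,0]]]'

```text
t: 35.75
tool_pos: [592.6, 2.1, 103.5]
tcp_rot: [-1.57, -0.062, 0.062]
ft_force: [-0.1, 0.2, -2.0]
width: 51.2
```

```bash
python3 st.py
```

```text
35.75 [592.57   2.1  103.47] along -0.45 lat -0.36 jaw 94.51 w 51.185850183736385 F tool [-0.1   1.97  0.26] T [0.    0.075 0.03 ]
```

Emit:
play_rows --rows '[[[0,0.0005,0],[0,0,0]],[[0,0.001,0],[0,0,0]],[[0,0.001,0],[0,0,0]],[[0,0.001,0],[0,0,0]],[[0,0.001,0],[0,0,0]],[[0,0.001,0],[0,0,0]],[[0,0.001,0],[0,0,0]],[[0,0.001,0],[0,0,0]]]'

```text
t: 36.55
tool_pos: [592.6, 2.1, 103.0]
tcp_rot: [-1.57, -0.062, 0.062]
ft_force: [-0.5, 0.4, -2.6]
width: 51.2
```

```bash
python3 st.py
```

```text
36.55 [592.55   2.07 102.97] along -0.47 lat -0.39 jaw 94.51 w 51.23858658666562 F tool [-0.48  2.6   0.47] T [0.076 0.023 0.025]
```

Emit:
play_rows --rows '[[[0,0.0005,0],[0,0,0]],[[0,0.001,0],[0,0,0]],[[0,0.001,0],[0,0,0]],[[0,0.001,0],[0,0,0]],[[0,0.001,0],[0,0,0]],[[0,0.001,0],[0,0,0]],[[0,0.001,0],[0,0,0]],[[0,0.001,0],[0,0,0]]]'

```text
t: 37.35
tool_pos: [592.6, 2.1, 102.5]
tcp_rot: [-1.57, -0.062, 0.062]
ft_force: [-0.4, 0.2, -2.3]
width: 51.0
```

```bash
python3 st.py
```

```text
37.35 [592.57   2.06 102.48] along -0.45 lat -0.4 jaw 94.51 w 51.04759142934194 F tool [-0.4   2.31  0.2 ] T [ 0.036 -0.032 -0.01 ]
```

Emit:
play_rows --rows '[[[0,0.0005,0],[0,0,0]],[[0,0.001,0],[0,0,0]],[[0,0.001,0],[0,0,0]],[[0,0.001,0],[0,0,0]],[[0,0.001,0],[0,0,0]],[[0,0.001,0],[0,0,0]],[[0,0.001,0],[0,0,0]],[[0,0.001,0],[0,0,0]]]'

```text
t: 38.15
tool_pos: [592.6, 2.1, 102.0]
tcp_rot: [-1.57, -0.062, 0.062]
ft_force: [-0.1, -0.3, -2.3]
width: 51.0
```

```bash
python3 st.py
```

```text
38.15 [592.57   2.06 101.98] along -0.46 lat -0.39 jaw 94.51 w 51.02773582175633 F tool [-0.15  2.27 -0.33] T [0.122 0.023 0.013]
```

Emit:
play_rows --rows '[[[0,0.001,0],[0,0,0]],[[0,0.0015,0],[0,0,0]],[[0,0.002,0],[0,0,0]],[[0,0.002,0],[0,0,0]],[[0,0.002,0],[0,0,0]],[[0,0.002,0],[0,0,0]],[[0,0.002,0],[0,0,0]],[[0,0.002,0],[0,0,0]]]'

```text
t: 38.95
tool_pos: [592.6, 2.1, 101.0]
tcp_rot: [-1.57, -0.062, 0.062]
ft_force: [0.8, 0.3, -2.0]
width: 51.4
```

```bash
python3 st.py
```

```text
38.95 [592.58   2.08 100.96] along -0.44 lat -0.37 jaw 94.51 w 51.37101600382175 F tool [0.84 2.05 0.22] T [ 0.06  -0.069  0.008]
```

Emit:
play_rows --rows '[[[0,0.0005,0],[0,0,0]],[[0,0.001,0],[0,0,0]],[[0,0.001,0],[0,0,0]],[[0,0.001,0],[0,0,0]],[[0,0.001,0],[0,0,0]],[[0,0.001,0],[0,0,0]],[[0,0.001,0],[0,0,0]],[[0,0.001,0],[0,0,0]]]'

```text
t: 39.75
tool_pos: [592.6, 2.1, 100.5]
tcp_rot: [-1.57, -0.062, 0.062]
ft_force: [-0.4, 0.1, -1.1]
width: 51.2
```

```bash
python3 st.py
```

```text
39.75 [592.56   2.08 100.47] along -0.46 lat -0.38 jaw 94.51 w 51.192305410487215 F tool [-0.43  1.07  0.1 ] T [ 0.049 -0.013  0.014]
```

Emit:
play_rows --rows '[[[0,0.0005,0],[0,0,0]],[[0,0.001,0],[0,0,0]],[[0,0.001,0],[0,0,0]],[[0,0.001,0],[0,0,0]],[[0,0.001,0],[0,0,0]],[[0,0.001,0],[0,0,0]],[[0,0.001,0],[0,0,0]],[[0,0.001,0],[0,0,0]]]'

```text
t: 40.55
tool_pos: [592.6, 2.1, 100.0]
tcp_rot: [-1.57, -0.062, 0.062]
ft_force: [0.4, 0.2, -1.8]
width: 51.3
```

```bash
python3 st.py
```

```text
40.55 [592.57   2.08  99.96] along -0.45 lat -0.38 jaw 94.51 w 51.28335424782383 F tool [0.44 1.78 0.19] T [ 0.048 -0.018  0.048]
```

Emit:
play_rows --rows '[[[0,0.0004,0],[0,0,0]],[[0,0.0008,0],[0,0,0]],[[0,0.0008,0],[0,0,0]],[[0,0.0008,0],[0,0,0]],[[0,0.0008,0],[0,0,0]],[[0,0.0008,0],[0,0,0]],[[0,0.0008,0],[0,0,0]],[[0,0.0008,0],[0,0,0]]]'

```text
t: 41.35
tool_pos: [592.6, 2.1, 99.6]
tcp_rot: [-1.57, -0.062, 0.062]
ft_force: [0.2, 0.0, -1.9]
width: 51.3
```

```bash
python3 st.py
```

```text
41.35 [592.58   2.07  99.59] along -0.44 lat -0.39 jaw 94.51 w 51.25741266542366 F tool [0.15 1.9  0.03] T [ 0.034 -0.048  0.067]
```

Emit:
play_rows --rows '[[[0,0.0003,0],[0,0,0]],[[0,0.0006,0],[0,0,0]],[[0,0.0006,0],[0,0,0]],[[0,0.0006,0],[0,0,0]],[[0,0.0006,0],[0,0,0]],[[0,0.0006,0],[0,0,0]],[[0,0.0006,0],[0,0,0]],[[0,0.0006,0],[0,0,0]]]'

```text
t: 42.15
tool_pos: [592.6, 2.1, 99.3]
tcp_rot: [-1.57, -0.062, 0.062]
ft_force: [0.0, 0.5, -0.7]
width: 51.1
```

```bash
python3 st.py
```

```text
42.15 [592.61   2.08  99.34] along -0.4 lat -0.38 jaw 94.51 w 51.055519030952986 F tool [0.06 0.75 0.53] T [0.009 0.077 0.047]
```

Emit:
play_rows --rows '[[[0,0.0003,0],[0,0,0]],[[0,0.0005,0],[0,0,0]],[[0,0.0005,0],[0,0,0]],[[0,0.0005,0],[0,0,0]],[[0,0.0005,0],[0,0,0]],[[0,0.0005,0],[0,0,0]],[[0,0.0005,0],[0,0,0]],[[0,0.0005,0],[0,0,0]]]'

```text
t: 42.95
tool_pos: [592.6, 2.0, 99.1]
tcp_rot: [-1.57, -0.062, 0.062]
ft_force: [-0.5, -0.8, 1.3]
width: 51.1
```

```bash
python3 st.py;python3 - <<'E'
from h import *
from plant import *
s=snapshot("side");pickle.dump(s,open("side5.pkl","wb"));crop(s,310,195,65,70,8,"pics/f1.png")
E
```

```text
42.95 [592.65   2.05  99.1 ] along -0.37 lat -0.42 jaw 94.51 w 51.13855070430375 F tool [-0.6  -1.32 -0.77] T [ 0.002  0.062 -0.026]
```

View pics/f1.png

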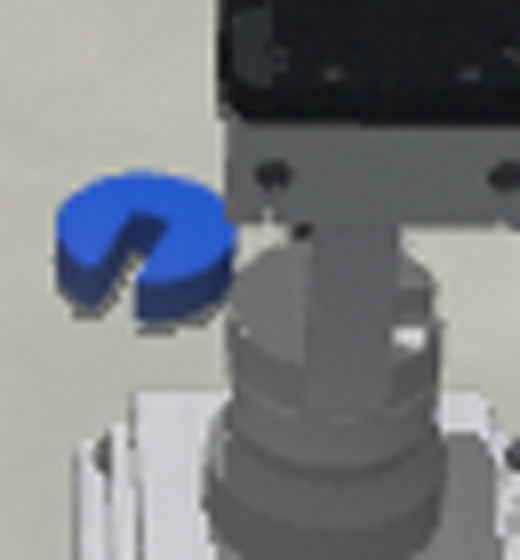

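Emit:
play_rows --rows '[[[0,0,0],[0,0,0]],[[0,0,0],[0,0,0]],[[0,0,0],[0,0,0]],[[0,0,0],[0,0,0]],[[0,0,0],[0,0,0]],[[0,0,0],[0,0,0]],[[0,0,0],[0,0,0]],[[0,0,0],[0,0,0]]]' --claw 0.4

```text
t: 43.8
tool_pos: [592.5, 2.1, 99.0]
tcp_rot: [-1.57, -0.062, 0.062]
ft_force: [-0.0, 1.3, 0.2]
width: 65.9
```

```bash
python3 st.py
```

```text
43.8 [592.54   2.09  99.  ] along -0.49 lat -0.36 jaw 94.51 w 65.91686263562208 F tool [ 0.08 -0.25  1.3 ] T [ 0.028 -0.004  0.01 ]
```

Released clear of the disc. Rise straight up, then back off toward the robot.

Emit:
play_rows --rows '[[[0,-0.01,0],[0,0,0]],[[0,-0.03,0],[0,0,0]],[[0,-0.06,0],[0,0,0]],[[0,-0.1,0],[0,0,0]],[[0,-0.15,0],[0,0,0]],[[0,-0.2,0],[0,0,0]],[[0,-0.25,0],[0,0,0]],[[0,-0.28,0],[0,0,0]]]' --claw 0.7

```text
t: 44.6
tool_pos: [593.5, 2.0, 242.4]
tcp_rot: [-1.57, -0.065, 0.059]
ft_force: [-1.7, -1.1, -0.7]
width: 80.1
```

Emit:
play_rows --rows '[[[-0.05,-0.02,0],[0,0,0]],[[-0.12,-0.03,0],[0,0,0]],[[-0.2,-0.03,0],[0,0,0]],[[-0.28,-0.03,0],[0,0,0]],[[-0.36,-0.03,0],[0,0,0]],[[-0.42,-0.03,0],[0,0,0]],[[-0.46,-0.03,0],[0,0,0]],[[-0.46,-0.03,0],[0,0,0]]]'

```text
t: 45.4
tool_pos: [361.1, -15.9, 255.1]
tcp_rot: [-1.57, -0.062, 0.06]
ft_force: [0.2, -0.1, -0.7]
width: 80.1
```

```bash
python3 st.py;python3 - <<'E'
from h import *
from plant import *
s=snapshot("side");t=snapshot("top");pickle.dump((s,t),open("fin.pkl","wb"));crop(s,310,200,85,75,7,"pics/g1.png");crop(t,285,175,75,65,8,"pics/g2.png")
E
```

```text
45.4 [361.15 -15.89 255.15] along -232.19 lat -0.45 jaw 94.46 w 80.14337943898761 F tool [ 0.19  0.67 -0.09] T [ 0.098 -0.032  0.003]
```

View pics/g1.png

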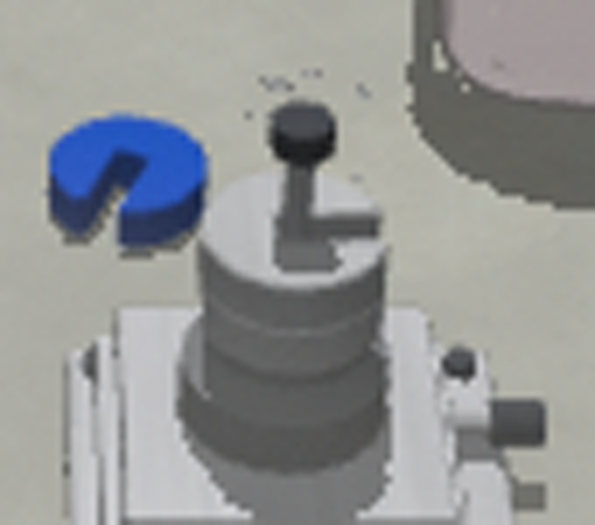

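View pics/g2.png

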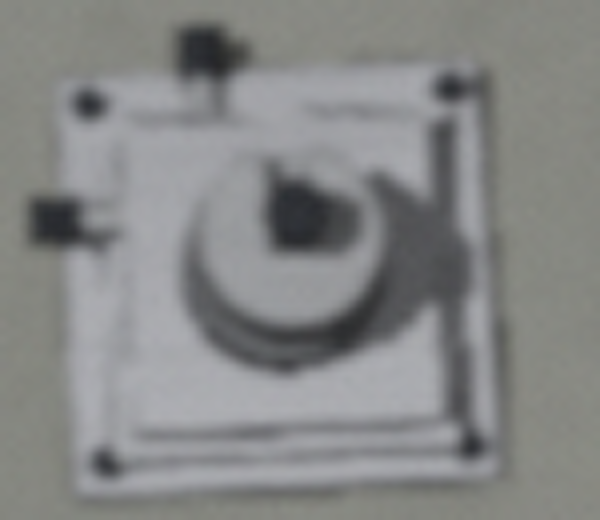

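The upper disc lies flush on the lower one (seam at about row 247, side view), its slot opens to +x with the stem at the slot's floor, and nothing touches it.

```bash
python3 -c "
from plant import *
print(finish_job())"
```

```text
the job is handed in; nothing more can be done
None
```

The wider steel disc is on the stem under the head, lying flat on the lower disc. Its slot faces the stand's +x, opposite to the lower disc's slot. I let go of it, drew the arm back clear and handed the job in at about 45.5 s of the 64 s limit.

- **Contacts:** I felt for the stem at the slot floor (about 1.5 N) and at one slot wall (about 2.2 N). I centred the disc from those readings before lowering it. The force at seating was about 3.3 N. These are readings at the end of each short move, so I did not see the force in between, but the steps near contact were 0.5 mm or less, so I would not expect anything close to 10 N.
- **Seating:** The recess passed boss level without resistance. The disc met support at a tool height of about 99.3 mm, against 99.6 mm predicted for seated.
- **Last pictures:** The discs are flush with no visible gap, the slot points to +x, and the gripper is clear.
- **Not checked or in disagreement:**
  - I did not probe the opposite slot wall.
  - The two cameras disagreed by about 3.5 mm in x on the stem's position, so I relied on touch for the final alignment.
  - I never touched the narrower disc, but I did not photograph it again at the end.

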